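# Thread the return spring onto the portioner's plunger rod

## Robot

A 6-joint arm with a two-finger parallel gripper is mounted at the origin on the work surface. World frame = base frame: x ahead of the robot, y to its left, z up, the work surface at z = 0. Lengths are in m, angles in rad, forces in N, time in s.
With the tool pointing down it reaches from about 0.25 to 0.725 m from the base axis. Payload 4 kg.
Tool frame: the origin (TCP) lies at the very end of the fingers, on their centre line; the grasp point (between the pads) lies 19 mm behind it; y points along the fingers, z is the direction in which the jaws open and shut, and the axes are right-handed (so a half turn about y gives the same grasp; the last joint's range is limited). The gripper opens to 85 mm and grips with 20 to 120 N. Pads are 22 mm wide; open, the fingers measure 114 mm over their backs; the gripper's body (76 mm by 85 mm) begins 54 mm behind the grasp point. The pads swing forward as they close: fully open they stand 13 mm farther back than shut.
Start: joints at [1.247, 0.241, 0.005, 1.335, 0, 1.571], TCP at [0.159, 0.474, 0.231] pointing down, gripper open.
Joint ranges: [-2.72, 2.72], [-1.05, 1.87], [-1.09, 1.28], [-1.99, 2.15], [-1.42, 1.44], [-3.14, 3.14]. Speed limits (rad/s): [2.79, 2.79, 3.14, 3.14, 3.14, 3.14].

## Interface

Orientations are given as a unit quaternion [x, y, z, w].
In Python, from workcell import bot gives the robot as it stands. The module is installed in compiled form; this text tells all that it offers.
- The arm moves only by the tool move_arm, never from a script. Its argument "increments" is a list of rows, each an object with "grip": the closure, from 0 (fully open) to 1 (shut); "linear": the shift along the tool's x, y, z scaled (see below), a list of three; "twist": the turn about the tool's y scaled (see below). A call has exactly 5 rows; each row shifts and turns the pose as measured when the row begins, along the tool's axes as they then stand; what a row does not reach is not made up. The controller multiplies each number of a shift by 0.2 m and each number of a turn by 2 rad. A row lasts 1/10 s, in which the tool goes at most 50 mm and 8.59 degrees, less where a joint would pass 70% of its speed; a pose out of reach is approached as far as the arm can. A call with a number of a shift or a turn outside -1 to 1 is refused whole. A call with a gripper value outside its range is refused whole. The fingers move at their own pace and stop on an object; the grip force is fixed at half the most. Time passes only in rows, so rows that do not move let the fingers close, or fill a call up. It gives the time, the measured TCP pose, the force and the opening at its end, in the units of the state.
- bot.get_obs(): the state, without advancing time (a new reading comes with each control period).
- bot.camera(name): name is "scene" or "side" or "wrist"; returns (picture, depth): 420x560x3 uint8, blue, green, red; 420x560 float32, m along the optical axis (not along the pixel's ray), 0 where there is no reading.
- bot.camera_params(name): a dict with "camera_matrix" (3x3 intrinsics, pixels), "rvec" (rotation vector, rad) and "tvec" (3), from world to camera coordinates, as OpenCV has them; the wrist camera has in their place "T_tool_cam" (4x4, takes a point from camera to tool coordinates, whose origin is the TCP and whose axes are the tool frame's). Camera axes: x right, y down, z forward; pixel columns grow to the right and rows downward; lengths in m; the calibration is good to about 2 mm. A picture is of the moment at which its call begins: read the wrist's pose just before it. camera_params takes no time and is no camera call.
- bot.job_done(): hands the job in, once; it reports no verdict.
The state is a dict: "clock": time; "joint_pos": joint angles; "joint_vel": joint speeds; "tau": joint torques, N m; "eef_pos": TCP position; "tool_rot": TCP orientation; "ft_force": force on the tool from outside, world axes, zero at the start; "ft_torque": the same for the moment, N m; "grip_width": finger opening in m.
Only numpy, scipy, OpenCV 4.12 (cv2) and the standard library are available. Lean on these libraries where they do the work, as an engineer would, in place of code of your own. Each camera call takes 0.05 s, during which the arm holds its last target. There are 200 camera calls.

## Task

Put the washed dough portioner's plunger back together: take the big coil spring from the tray, tail end down as it stands, thread it over the end of the upright rod and work it down gently, twisting it a little either way whenever its tail snags on a collar instead of forcing it (never push it down with more than about 2 kg), until it sits fully home on the steel seat. Then put the white plastic cap over the rod end so that it rests flat on top of the spring, let go of both, and leave all the other things where they are.

Things in the scene. Friction and masses are not known exactly. Their poses are not given: they have to be found in the camera images.
- spring_mid (a point): Centre (half-way up, on the axis) of the loose coil spring: bright steel, so stiff that it counts as rigid, 54 mm long, 36 mm over the coils, bore 28 mm, wire 4 mm, about 60 g. It stands upright in the tray, in one of four places. z is its axis, up; +x points to the side of the tail. Home on the stand: this point is 27 mm above seat, on the rod's axis.
- spring_tail (a point): Inner end of the spring's tail: the bottom coil ends in a short straight tail (orange, 4 mm thick, at the very foot) bent inward along +x of the spring; it reaches in to this point, 6.3 mm from the axis. An orange dot on the top coil is straight above the tail. At the start the tail points towards the robot's side (-x), give or take 55 degrees.
- cap_mid (a point): Centre (half-way up, on the axis) of the loose white plastic cap: a plain thick ring, 38 mm in diameter, 24 mm high, with a 12 mm hole right through, flat in the tray in one of the four places. Either way up will do. About 70 g. On the finished plunger this point is 66 mm above seat, and the rod sticks out 6 mm above the cap.
- seat (a point): Point on the rod's axis at the top of the round steel seat (48 mm in diameter) of the fixed cream stand, a 120 x 120 x 45 mm block; 50 mm above the table. z is up. The front of the stand (red mark on its top) is towards -x of this point, and roughly towards the robot. Loading the spring against the stand, rod or collars (down, sideways or by twisting) with over 20 N is too hard.
- rod_tip (a point): Tip of the fixed upright rod, 84 mm above the seat. The rod is steel, 8 mm in diameter, its topmost 10 mm tapered to 3 mm. Axes as seat.
- upper_collar (a point): Centre of the top face of the upper brass collar, fixed on the rod: 22 mm in diameter, from 34 to 40 mm above the seat. One open vertical slot, 7 mm wide, is cut in it down to the rod; only there can the spring's tail pass. This point has the axes of the stand, not of the slot: from above, the slot points to -x (stand's front) give or take up to 40 degrees, to be found by feel or sight.
- lower_collar (a point): Centre of the top face of the lower brass collar, 12 to 18 mm above the seat, same form; its slot too points to -x give or take up to 40 degrees, but not as the upper one's. Collars do not turn. With the tail resting on a collar the spring's centre stops 67 mm (upper) or 45 mm (lower) above the seat; it drops past when the tail comes over the slot, within about 10 degrees.
- spring: The same coil spring; origin on its axis at its foot, axes as spring_mid.
- cap: The same cap; origin at the centre of its underside.
- stand: The fixed stand with rod and collars; origin at the centre of its underside, axes as seat.
- tray: Fixed low aluminium tray, 150 x 340 mm, floor 4 mm thick, rim 12 mm high; origin at the centre of its underside, long side along its y. Spring, cap, spacer and spare spring stand in it in a row, about 80 mm apart, in any order.
- spacer: Leave alone: blue plastic ring 32 mm in diameter, 14 mm high, in the tray; origin at its underside.
- spare: Leave alone: small dark spring 26 mm in diameter, 30 mm high, without a tail, in the tray; origin at its underside.
- bowl: Leave alone: steel bowl, 150 mm across, 60 mm high; origin at its underside.
- shaker: Leave alone: white flour shaker, 60 mm across, 120 mm high; origin at its underside.
- scraper: Leave alone: green bench scraper lying flat, 70 x 120 mm, 12 mm high; origin at its underside.
- spanner: Leave alone: steel spanner lying flat; origin at its underside.
- brush: Leave alone: pastry brush lying flat; origin at its underside.

How it is judged:
On the way:
1. the spring is threaded past both collars and sits home on the seat, before the cap goes on (horizontal distance between spring_mid and seat below 0.004 m and z of spring_mid in the frame of seat between 0.024 and 0.03 m and angle between spring_mid's own z axis and vertical below 0.1 rad and horizontal distance between cap_mid and seat above 0.03 m), for 0.2 s.
At the end, for the whole second after the job is handed in: The spring sits upright on the seat around the rod (its centre within 4 mm of the axis and 24 to 30 mm above the seat), the cap is over the rod and rests flat on the spring (centre within 4 mm of the axis and 62 to 69 mm above the seat), both released and at rest (horizontal distance between each of spring_mid, cap_mid and seat below 0.004 m and z of spring_mid in the frame of seat between 0.024 and 0.03 m and angle between each of spring_mid, cap_mid's own z axis and vertical below 0.1 rad and z of cap_mid in the frame of seat between 0.062 and 0.069 m and linear speed of each of spring, cap below 0.02 m/s); the robot touches nothing.
It fails at once if the spring is pushed against the stand, rod or collars with more than 20 N (contact force between spring and stand above 20 N).
It fails at once if another thing is moved by more than 20 mm (distance of any of spacer, spare, bowl, shaker, scraper, spanner, brush from where it was at the start of the episode above 0.02 m).
It also fails if it takes over 67 s, if anything falls off the work surface, if the arm or the gripper's body presses on something with over 40 N, if the wrist force passes 120 N, or if a joint passes its speed limit or range.

## Working session

There is one attempt and no reset: what is moved stays moved. The work goes in short steps, Python scripts to look and compute and a tool call to move; the robot and the scene stay as the last step left them, time stands still between calls to the robot, and variables do not carry over. Pictures are saved under pics/ and viewed, about 8 in all and at most 12, crops included, and the job is handed in when it is done.

Besides the shell and the picture viewer there is one more tool, called after "Emit:" by a JSON object that holds its "fn" and its "kwargs". move_arm: Moves the arm, as the interface text tells. Its arguments: {"type":"object","properties":{"increments":{"type":"array"}},"required":["increments"]}

```bash
mkdir -p pics; cat > h.py <<'E'
import numpy as np, cv2
from scipy.spatial.transform import Rotation as R
from workcell import bot
def cam(n):
    o=bot.get_obs(); p=bot.camera_params(n); im,d=bot.camera(n); K=np.array(p["camera_matrix"])
    if n=="wrist":
        T=np.eye(4);T[:3,:3]=R.from_quat(o["tool_rot"]).as_matrix();T[:3,3]=o["eef_pos"];T=T@np.array(p["T_tool_cam"])
    else:
        T=np.eye(4);T[:3,:3]=cv2.Rodrigues(np.array(p["rvec"],float))[0];T[:3,3]=np.ravel(p["tvec"]);T=np.linalg.inv(T)
    return im,d,K,T
def ray(u,v,K,T):
    return T[:3,:3]@np.linalg.solve(K,[u,v,1.]),T[:3,3]
def onplane(u,v,K,T,z):
    r,c=ray(u,v,K,T); return c+r*(z-c[2])/r[2]
def cloud(d,K,T):
    v,u=np.indices(d.shape); P=np.stack([(u-K[0,2])/K[0,0]*d,(v-K[1,2])/K[1,1]*d,d],-1)
    return P@T[:3,:3].T+T[:3,3]
def proj(p,K,T):
    q=K@(T[:3,:3].T@(np.array(p)-T[:3,3])); return q[:2]/q[2]
E
python3 - <<'E'
from h import *
o=bot.get_obs(); print({k:np.round(v,3) for k,v in o.items()}); print(R.from_quat(o["tool_rot"]).as_matrix().round(3))
for n in("scene","side","wrist"):
    im,d,K,T=cam(n); cv2.imwrite(f"pics/{n}0.png",im); np.savez(f"{n}0.npz",im=im,d=d,K=K,T=T); print(n,K.round(1).tolist(),T.round(3).tolist())
a=[cv2.imread(f"pics/{n}0.png") for n in("scene","side")]
cv2.imwrite("pics/both.png",np.vstack(a)[:, :])
E
```

```text
{'clock': np.float64(0.0), 'joint_pos': array([ 1.247,  0.241,  0.004,  1.335, -0.   ,  1.571]), 'joint_vel': array([ 0.   ,  0.   , -0.001, -0.001,  0.002, -0.   ]), 'tau': array([-0.0000e+00, -3.7232e+01,  2.5241e+01,  1.7000e-02, -0.0000e+00,
       -0.0000e+00]), 'eef_pos': array([0.159, 0.473, 0.23 ]), 'tool_rot': array([ 0.699, -0.114,  0.114, -0.697]), 'ft_force': array([-0.019, -0.04 , -1.421]), 'ft_torque': array([-0.015,  0.014, -0.002]), 'grip_width': np.float64(0.086)}
[[ 0.948 -0.001  0.318]
 [-0.318 -0.002  0.948]
 [ 0.    -1.    -0.002]]
scene [[380.5, 0.0, 278.2], [0.0, 380.5, 209.8], [0.0, 0.0, 1.0]] [[0.487, 0.664, -0.567, 1.165], [0.873, -0.361, 0.328, -0.346], [0.013, -0.655, -0.756, 0.893], [0.0, 0.0, 0.0, 1.0]]
side [[414.2, 0.0, 283.3], [0.0, 414.2, 211.1], [0.0, 0.0, 1.0]] [[0.936, -0.209, 0.284, 0.298], [-0.353, -0.579, 0.735, -0.75], [0.011, -0.788, -0.616, 0.726], [0.0, 0.0, 0.0, 1.0]]
wrist [[339.8, 0.0, 274.7], [0.0, 339.8, 211.6], [0.0, 0.0, 1.0]] [[0.318, 0.907, 0.276, 0.089], [0.948, -0.303, -0.095, 0.498], [-0.003, 0.292, -0.956, 0.373], [0.0, 0.0, 0.0, 1.0]]
```

View pics/scene0.png

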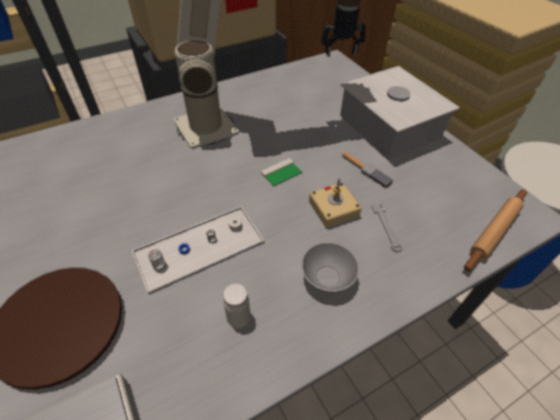

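View pics/side0.png

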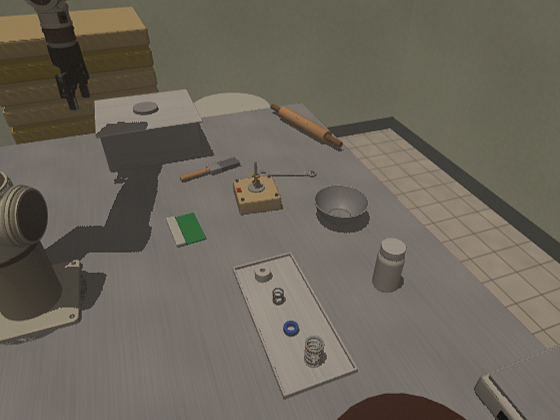

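```bash
python3 - <<'E'
from h import *
L=lambda n:[np.load(n+"0.npz")[k] for k in("im","d","K","T")]
S=L("scene");D=L("side")
for nm,z,a,b in [("spring",.058,(156,253),(314,340)),("cap",.028,(235,222),(262,269)),("tip",.134,(338,181),(256,163)),("shaker",.12,(235,292),(393,246)),("spacer",.018,(184,248),(291,326)),("spare",.034,(211,233),(278,291))]:
    print(nm,onplane(*a,S[2],S[3],z).round(3),onplane(*b,D[2],D[3],z).round(3))
print("stand corners z=.045",[onplane(u,v,S[2],S[3],.045).round(3)[:2] for u,v in((310,198),(341,183),(360,206),(326,219))])
for n,c in(("scene",S),("side",D)):
    hsv=cv2.cvtColor(c[0],cv2.COLOR_BGR2HSV)
    m=((hsv[...,0]<6)|(hsv[...,0]>174))&(hsv[...,1]>150)&(hsv[...,2]>80)
    m2=np.zeros_like(m); 
    u,v=(330,200) if n=="scene" else (256,195)
    m2[v-30:v+30,u-40:u+40]=m[v-30:v+30,u-40:u+40]
    q=np.argwhere(m2); print("red",len(q), onplane(*q.mean(0)[::-1],c[2],c[3],.045).round(3) if len(q) else "")
E
```

```text
spring [ 0.516 -0.339  0.058] [ 0.522 -0.34   0.058]
cap [ 0.497 -0.104  0.028] [ 0.497 -0.104  0.028]
tip [0.582 0.185 0.134] [0.576 0.18  0.134]
shaker [ 0.753 -0.216  0.12 ] [ 0.757 -0.222  0.12 ]
spacer [ 0.506 -0.266  0.018] [ 0.505 -0.268  0.018]
spare [ 0.505 -0.183  0.034] [ 0.507 -0.185  0.034]
stand corners z=.045 [array([0.533, 0.13 ]), array([0.525, 0.25 ]), array([0.632, 0.244]), array([0.625, 0.126])]
red 8 [0.522 0.201 0.045]
red 16 [0.527 0.2   0.045]
```

Emit:
{"fn": "move_arm", "kwargs": {"increments": [{"grip": 0,"linear": [0,0,0],"twist": -0.054},{"grip": 0,"linear": [0,0,0],"twist": -0.054},{"grip": 0,"linear": [0,0,0],"twist": -0.054},{"grip": 0,"linear": [0.165,0,-0.145],"twist": 0},{"grip": 0,"linear": [0.165,0,-0.145],"twist": 0}]}}

```text
clock: 0.65
eef_pos: [0.2235, 0.4174, 0.2283]
tool_rot: [0.709, 0.008, -0.01, -0.706]
ft_force: [0.2, -0.3, -0.4]
grip_width: 0.0854
```

Emit:
{"fn": "move_arm", "kwargs": {"increments": [{"grip": 0,"linear": [0.165,0,-0.145],"twist": 0},{"grip": 0,"linear": [0.165,0.0,-0.145],"twist": 0},{"grip": 0,"linear": [0.165,0.0,-0.145],"twist": 0},{"grip": 0,"linear": [0.165,0.05,-0.145],"twist": 0},{"grip": 0,"linear": [0.165,0.05,-0.145],"twist": 0}]}}

```text
clock: 1.15
eef_pos: [0.3972, 0.2714, 0.2082]
tool_rot: [0.708, 0.01, -0.011, -0.706]
ft_force: [0.1, 0.6, -0.1]
grip_width: 0.0852
```

Emit:
{"fn": "move_arm", "kwargs": {"increments": [{"grip": 0,"linear": [0.13,0.1,-0.12],"twist": 0},{"grip": 0,"linear": [0.13,0.12,-0.12],"twist": 0},{"grip": 0,"linear": [0.13,0.14,-0.12],"twist": 0},{"grip": 0,"linear": [0.12,0.14,-0.1],"twist": 0},{"grip": 0,"linear": [0,0,0],"twist": 0}]}}

```text
clock: 1.65
eef_pos: [0.5088, 0.1735, 0.1034]
tool_rot: [0.708, 0.007, -0.007, -0.706]
ft_force: [-0.8, 0.5, 0.3]
grip_width: 0.0852
```

```bash
python3 - <<'E'
from h import *
im,d,K,T=cam("wrist"); np.savez("wrist1.npz",im=im,d=d,K=K,T=T); cv2.imwrite("pics/w1.png",im)
print(bot.get_obs()["eef_pos"], proj([.579,.183,.134],K,T),proj([.579,.183,.05],K,T))
E
```

```text
[0.50826338 0.17480285 0.10505951] [292.53214791 452.55317149] [286.76928956 331.89450936]
```

View pics/w1.png

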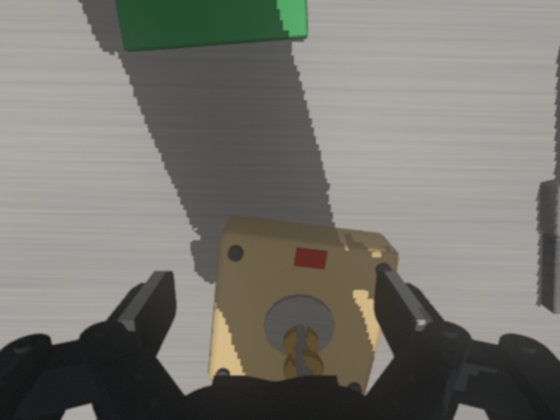

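```bash
python3 - <<'E'
import cv2
im=cv2.imread("pics/w1.png")[215:385,205:405]
cv2.imwrite("pics/w1c.png",cv2.resize(im,None,fx=3.5,fy=3.5,interpolation=cv2.INTER_CUBIC))
E
```

```text
(no output)
```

View pics/w1c.png

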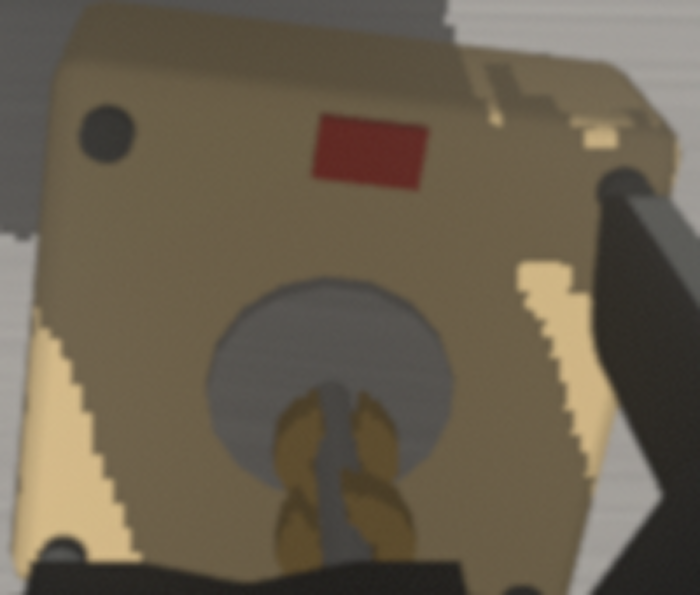

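Emit:
{"fn": "move_arm", "kwargs": {"increments": [{"grip": 0,"linear": [0,-0.1,0.05],"twist": 0},{"grip": 0,"linear": [0.2,0,0],"twist": 0},{"grip": 0,"linear": [0.2,0,0],"twist": 0},{"grip": 0,"linear": [0.16,0,0],"twist": 0},{"grip": 0,"linear": [0,0,0],"twist": 0}]}}

```text
clock: 2.2
eef_pos: [0.6191, 0.1923, 0.1294]
tool_rot: [-0.707, -0.01, 0.01, 0.707]
ft_force: [0.0, 0.2, -0.3]
grip_width: 0.0854
```

```bash
python3 - <<'E'
from h import *
for i in range(2): im,d,K,T=cam("wrist")
np.savez("wrist2.npz",im=im,d=d,K=K,T=T)
print(bot.get_obs()["eef_pos"]); c=proj([.579,.183,.09],K,T); print(c)
u,v=int(c[0]),int(c[1]); u0,v0=max(u-90,0),max(v-80,0); print(u0,v0)
cv2.imwrite("pics/w2.png",cv2.resize(im[v0:v0+160,u0:u0+180],None,fx=3.5,fy=3.5,interpolation=cv2.INTER_CUBIC))
E
```

```text
[0.61593089 0.19214404 0.12950828]
[259.29082486 176.67734994]
169 96
```

View pics/w2.png

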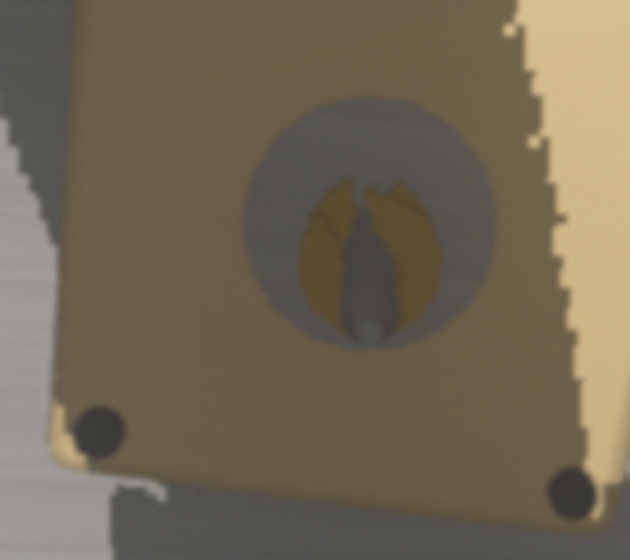

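```bash
python3 - <<'E'
from h import *
f=np.load("wrist2.npz");K,T=f["K"],f["T"]
P=lambda x,y,z:onplane(169+x/3.5,96+y/3.5,K,T,z)[:2]
seat=P(370,223,.05); print("seat",seat, "r",np.linalg.norm(P(243,223,.05)-P(497,223,.05))/2,"tip",P(370,330,.134),"ucol",P(370,258,.09))
s=[P(100,432,.045),P(572,493,.045)]; v=s[1]-s[0]; print("screw dir",np.degrees(np.arctan2(v[1],v[0]))-90, np.linalg.norm(v))
c=P(370,258,.09); 
for q in((320,208),(368,198),(344,203)): w=P(*q,.09)-c; print("up",np.degrees(np.arctan2(w[1],w[0]))%360,np.linalg.norm(w))
for cc in(seat,):
  for q in((352,180),(396,180),(374,180)):
    w=P(*q,.068)-cc; print("lo",np.degrees(np.arctan2(w[1],w[0]))%360,np.linalg.norm(w))
f=np.load("wrist1.npz");K,T=f["K"],f["T"]
P=lambda x,y,z:onplane(205+x/3.5,215+y/3.5,K,T,z)[:2]
print("seat1",P(330,385,.05),P(207,385,.05),P(453,385,.05),P(330,280,.05), "red",P(370,152,.045))
# tilt noise
o=bot.get_obs(); print(R.from_quat(o["tool_rot"]).as_matrix().round(3).tolist(), o["joint_pos"].round(3))
E
```

```text
seat [0.57529012 0.19125873] r 0.023696813103002052 tip [0.57598209 0.19131838] ucol [0.57495092 0.19126803]
screw dir -6.166011084356981 0.09641528159447653
up 226.432528834181 0.010817972969594131
up 183.5319652438053 0.009195204898231682
up 206.7797368689524 0.009317147734501425
lo 198.79319881818654 0.010326035522995464
lo 157.5027556759456 0.010811877318877698
lo 177.6516029371144 0.009890607741261222
seat1 [0.57338758 0.19121811] [0.57394512 0.16766163] [0.57283056 0.21475249] [0.55068134 0.19026465] red [0.52685747 0.196961  ]
[[1.0, -0.004, -0.028], [0.028, -0.0, 1.0], [-0.004, -1.0, 0.0]] [3.02e-01 5.87e-01 2.62e-01 1.25e+00 1.00e-03 2.73e-01]
```

Emit:
{"fn": "move_arm", "kwargs": {"increments": [{"grip": 0,"linear": [0,-0.22,0],"twist": 0},{"grip": 0,"linear": [0,0,-0.24],"twist": 0},{"grip": 0,"linear": [0,0,-0.24],"twist": 0},{"grip": 0,"linear": [-0.02,0,-0.24],"twist": 0},{"grip": 0,"linear": [-0.03,0,-0.24],"twist": 0}]}}

```text
clock: 2.8
eef_pos: [0.6053, 0.0068, 0.1779]
tool_rot: [-0.706, -0.016, 0.02, 0.707]
ft_force: [0.9, -0.7, 0.3]
grip_width: 0.0853
```

Emit:
{"fn": "move_arm", "kwargs": {"increments": [{"grip": 0,"linear": [-0.03,0,-0.24],"twist": 0},{"grip": 0,"linear": [-0.03,0,-0.24],"twist": 0},{"grip": 0,"linear": [-0.03,0,-0.24],"twist": 0},{"grip": 0,"linear": [-0.03,0,-0.24],"twist": 0},{"grip": 0,"linear": [-0.03,0,-0.24],"twist": 0}]}}

```text
clock: 3.3
eef_pos: [0.5797, -0.236, 0.1834]
tool_rot: [-0.706, -0.019, 0.022, 0.708]
ft_force: [1.8, 0.2, -0.1]
grip_width: 0.0855
```

Now to about (0.56, -0.34, 0.13).

Emit:
{"fn": "move_arm", "kwargs": {"increments": [{"grip": 0,"linear": [-0.03,0.05,-0.2],"twist": -0.014},{"grip": 0,"linear": [-0.03,0.1,-0.2],"twist": -0.014},{"grip": 0,"linear": [-0.02,0.1,-0.1],"twist": 0},{"grip": 0,"linear": [0,0,0],"twist": 0},{"grip": 0.3,"linear": [0,0,0],"twist": 0}]}}

```text
clock: 3.8
eef_pos: [0.566, -0.3409, 0.1377]
tool_rot: [-0.705, -0.039, 0.04, 0.707]
ft_force: [-0.3, -0.5, 0.3]
grip_width: 0.073
```

```bash
python3 - <<'E'
from h import *
im,d,K,T=cam("wrist")
np.savez("wrist3.npz",im=im,d=d,K=K,T=T)
o=bot.get_obs();print(o["eef_pos"],o["grip_width"],o["joint_pos"].round(3)); c=proj([.519,-.34,.058],K,T); print(c)
u,v=int(c[0]),int(c[1]); u0,v0=max(u-90,0),max(v-80,0); print(u0,v0)
cv2.imwrite("pics/w3.png",cv2.resize(im[v0:v0+160,u0:u0+180],None,fx=3.5,fy=3.5,interpolation=cv2.INTER_CUBIC))
hsv=cv2.cvtColor(im,cv2.COLOR_BGR2HSV); m=((hsv[...,0]>4)&(hsv[...,0]<18)&(hsv[...,1]>150)&(hsv[...,2]>100)).astype(np.uint8)
n,_,st,ce=cv2.connectedComponentsWithStats(m); print(st[1:9].tolist(),ce[1:9].round(1).tolist())
E
```

```text
[ 0.56593217 -0.34052173  0.13756623] 0.0657390714647977 [-0.542  0.613  0.329  1.29   0.    -0.654]
[284.04398178 152.56876206]
194 72
[[267, 126, 4, 4, 15]] [[268.6, 127.4]]
```

View pics/w3.png

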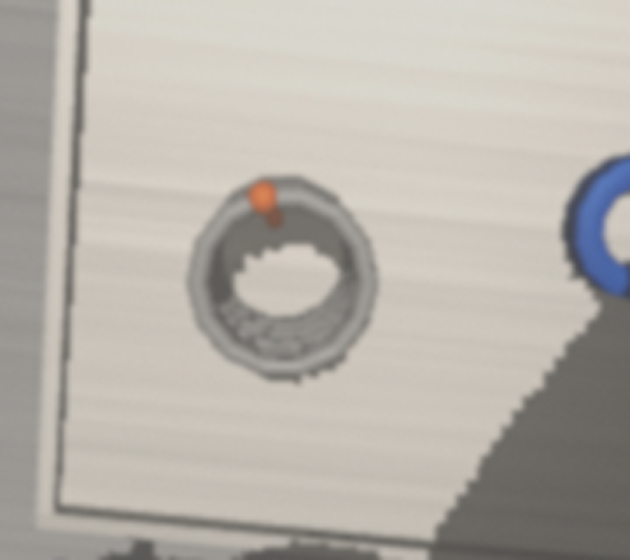

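```bash
cat >> h.py <<'E'
def togo(p):
    o=bot.get_obs(); M=R.from_quat(o["tool_rot"]).as_matrix(); return (M.T@(np.array(p)-o["eef_pos"])/.2).round(3)
E
python3 - <<'E'
from h import *
f=np.load("wrist3.npz");K,T=f["K"],f["T"]
P=lambda x,y,z:onplane(194+x/3.5,72+y/3.5,K,T,z)[:2]
c=(P(188,277,.056)+P(377,277,.056))/2; print(c,P(283,275,.056),np.linalg.norm(P(188,277,.056)-P(377,277,.056)))
w=P(263,196,.058)-P(283,275,.056); print("tail az",np.degrees(np.arctan2(w[1],w[0]))%360,np.linalg.norm(w))
w=P(276,220,.006)-P(283,275,.056);print("tail tip",np.degrees(np.arctan2(w[1],w[0]))%360,np.linalg.norm(w))
print(togo([c[0],c[1],.028]), R.from_quat(bot.get_obs()["tool_rot"]).as_matrix().round(3))
E
```

```text
[ 0.51900254 -0.34609094] [ 0.51862413 -0.34604079] 0.03532145429975379
tail az 200.56590217645774 0.014906545947733859
tail tip 199.7006647045319 0.0066138898369616445
[-0.235  0.548 -0.002] [[ 0.994 -0.003 -0.113]
 [ 0.113  0.002  0.994]
 [-0.002 -1.     0.002]]
```

Emit:
{"fn": "move_arm", "kwargs": {"increments": [{"grip": 0.3,"linear": [-0.235,0,-0.002],"twist": 0},{"grip": 0.3,"linear": [0,0,0],"twist": 0},{"grip": 0.3,"linear": [0,0.2,0],"twist": 0},{"grip": 0.3,"linear": [0,0.15,0],"twist": 0},{"grip": 0.3,"linear": [0,0,0],"twist": 0}]}}

```text
clock: 4.35
eef_pos: [0.5187, -0.3358, 0.0705]
tool_rot: [-0.705, -0.044, 0.044, 0.707]
ft_force: [-0.5, 0.3, -0.1]
grip_width: 0.0598
```

```bash
python3 - <<'E'
from h import *
print(bot.get_obs()["eef_pos"], togo([.5188,-.346,.028]))
E
```

```text
[ 0.51868695 -0.33580961  0.07048109] [-0.006  0.212 -0.051]
```

Emit:
{"fn": "move_arm", "kwargs": {"increments": [{"grip": 0.3,"linear": [-0.006,0,-0.051],"twist": 0},{"grip": 0.3,"linear": [0,0,0],"twist": 0},{"grip": 0.3,"linear": [0,0.12,0],"twist": 0},{"grip": 0.3,"linear": [0,0.09,0],"twist": 0},{"grip": 0.3,"linear": [0,0,0],"twist": 0}]}}

```text
clock: 4.85
eef_pos: [0.527, -0.3482, 0.0394]
tool_rot: [0.708, 0.05, -0.041, -0.703]
ft_force: [-0.1, -0.7, 0.5]
grip_width: 0.0598
```

```bash
python3 - <<'E'
from h import *
print(bot.get_obs()["eef_pos"], togo([.5188,-.346,.028]),bot.get_obs()["grip_width"])
E
```

```text
[ 0.52703954 -0.34822767  0.03936103] [-0.04   0.056  0.017] 0.059825529981316
```

Emit:
{"fn": "move_arm", "kwargs": {"increments": [{"grip": 0.3,"linear": [-0.04,0.03,0.017],"twist": 0},{"grip": 0.3,"linear": [0,0.02,0],"twist": 0},{"grip": 0.3,"linear": [0,0,0],"twist": 0},{"grip": 0.3,"linear": [0,0,0],"twist": 0},{"grip": 0.3,"linear": [0,0,0],"twist": 0}]}}

```text
clock: 5.35
eef_pos: [0.5244, -0.3491, 0.0373]
tool_rot: [0.711, 0.054, -0.037, -0.7]
ft_force: [-0.2, -0.0, -0.3]
grip_width: 0.0597
```

```bash
python3 - <<'E'
from h import *
print(bot.get_obs()["eef_pos"], togo([.5188,-.346,.028]),R.from_quat(bot.get_obs()["tool_rot"]).as_matrix().round(3).tolist())
E
```

```text
[ 0.52443138 -0.34913755  0.03728926] [-0.027  0.046  0.02 ] [[0.991, 0.025, -0.129], [0.129, -0.013, 0.992], [0.023, -1.0, -0.017]]
```

Emit:
{"fn": "move_arm", "kwargs": {"increments": [{"grip": 0.3,"linear": [-0.015,0.02,0.01],"twist": 0},{"grip": 0.3,"linear": [-0.015,0.02,0.01],"twist": 0},{"grip": 0.3,"linear": [-0.01,0.02,0.01],"twist": 0},{"grip": 0.3,"linear": [-0.01,0.02,0.01],"twist": 0},{"grip": 0.3,"linear": [0,0,0],"twist": 0}]}}

```text
clock: 5.85
eef_pos: [0.5133, -0.3422, 0.0201]
tool_rot: [0.711, 0.054, -0.037, -0.7]
ft_force: [0.1, 0.2, -0.3]
grip_width: 0.0599
```

```bash
cat > st.py <<'E'
import sys
from h import *
from scipy.optimize import least_squares
o=bot.get_obs(); M=R.from_quat(o["tool_rot"]).as_matrix()
print("pos",o["eef_pos"].round(4),"down tilt",M[:2,1].round(3),"yaw",round(float(np.degrees(np.arctan2(M[1,0],M[0,0]))),1),"q",o["joint_pos"].round(3),"F",o["ft_force"].round(1),"w",round(float(o["grip_width"]),4),"t",o["clock"])
if len(sys.argv)>3: print("togo",togo([float(a) for a in sys.argv[1:4]]))
E
python3 st.py .5188 -.346 .028
```

```text
pos [ 0.5133 -0.3422  0.0201] down tilt [ 0.025 -0.014] yaw 7.4 q [-0.589  0.608 -0.011  0.923  0.003 -0.719] F [ 0.1  0.2 -0.3] w 0.0599 t 5.85
togo [ 0.026 -0.039 -0.023]
```

Emit:
{"fn": "move_arm", "kwargs": {"increments": [{"grip": 0.3,"linear": [0.007,-0.01,-0.006],"twist": 0},{"grip": 0.3,"linear": [0.007,-0.01,-0.006],"twist": 0},{"grip": 0.3,"linear": [0.006,-0.01,-0.006],"twist": 0},{"grip": 0.3,"linear": [0.006,-0.01,-0.006],"twist": 0},{"grip": 0.3,"linear": [0,0,0],"twist": 0}]}}

```text
clock: 6.35
eef_pos: [0.5199, -0.3469, 0.0292]
tool_rot: [0.711, 0.055, -0.037, -0.7]
ft_force: [-0.2, -0.6, 0.3]
grip_width: 0.0596
```

```bash
python3 st.py .5188 -.346 .028
```

```text
pos [ 0.5199 -0.3469  0.0292] down tilt [ 0.026 -0.014] yaw 7.4 q [-0.59   0.611  0.022  0.952  0.003 -0.719] F [-0.2 -0.6  0.3] w 0.0596 t 6.35
togo [-0.005  0.006  0.005]
```

Emit:
{"fn": "move_arm", "kwargs": {"increments": [{"grip": 0.6,"linear": [0,0,0],"twist": 0},{"grip": 0.8,"linear": [0,0,0],"twist": 0},{"grip": 1,"linear": [0,0,0],"twist": 0},{"grip": 1,"linear": [0,0,0],"twist": 0},{"grip": 1,"linear": [0,0,0],"twist": 0}]}}

```text
clock: 6.85
eef_pos: [0.5203, -0.3472, 0.0299]
tool_rot: [0.711, 0.055, -0.036, -0.7]
ft_force: [0.2, 0.0, 0.6]
grip_width: 0.0332
```

```bash
python3 st.py .5188 -.346 .028
```

```text
pos [ 0.5203 -0.3472  0.0299] down tilt [ 0.027 -0.015] yaw 7.4 q [-0.59   0.61   0.023  0.952  0.003 -0.719] F [0.2 0.  0.6] w 0.0332 t 6.85
togo [-0.007  0.009  0.007]
```

Emit:
{"fn": "move_arm", "kwargs": {"increments": [{"grip": 1,"linear": [0,-0.04,0],"twist": 0},{"grip": 1,"linear": [0,-0.12,0],"twist": 0},{"grip": 1,"linear": [0,-0.2,0],"twist": 0},{"grip": 1,"linear": [0,-0.2,0.05],"twist": 0},{"grip": 1,"linear": [0,-0.2,0.1],"twist": 0}]}}

```text
clock: 7.35
eef_pos: [0.5071, -0.3132, 0.178]
tool_rot: [0.708, 0.048, -0.041, -0.704]
ft_force: [0.5, 0.1, -0.7]
grip_width: 0.0334
```

```bash
python3 st.py .5755 .1912 .2
```

```text
pos [ 0.5071 -0.3132  0.178 ] down tilt [ 0.011 -0.005] yaw 7.3 q [-0.554  0.447  0.162  1.274  0.002 -0.681] F [ 0.5  0.1 -0.7] w 0.0334 t 7.35
togo [ 0.659 -0.118  2.458]
```

Emit:
{"fn": "move_arm", "kwargs": {"increments": [{"grip": 1,"linear": [0.05,-0.05,0.2],"twist": 0},{"grip": 1,"linear": [0.06,-0.03,0.23],"twist": 0},{"grip": 1,"linear": [0.06,0,0.23],"twist": 0},{"grip": 1,"linear": [0.06,0,0.23],"twist": -0.005},{"grip": 1,"linear": [0.06,0,0.23],"twist": -0.005}]}}

```text
clock: 7.85
eef_pos: [0.5401, -0.0828, 0.205]
tool_rot: [0.711, 0.058, -0.038, -0.7]
ft_force: [1.4, -0.4, -0.4]
grip_width: 0.0331
```

Emit:
{"fn": "move_arm", "kwargs": {"increments": [{"grip": 1,"linear": [0.06,0,0.23],"twist": -0.005},{"grip": 1,"linear": [0.06,0,0.23],"twist": -0.005},{"grip": 1,"linear": [0.06,0,0.23],"twist": -0.005},{"grip": 1,"linear": [0.06,0,0.22],"twist": -0.005},{"grip": 1,"linear": [0.05,0,0.15],"twist": -0.005}]}}

```text
clock: 8.35
eef_pos: [0.5633, 0.1466, 0.206]
tool_rot: [0.709, 0.078, -0.056, -0.698]
ft_force: [-0.2, 1.2, -0.6]
grip_width: 0.0337
```

```bash
python3 st.py .5755 .1912 .2
```

```text
pos [0.5633 0.1466 0.206 ] down tilt [ 0.033 -0.012] yaw 10.9 q [ 0.265  0.392  0.151  1.301 -0.021  0.075] F [-0.2  1.2 -0.6] w 0.0337 t 8.35
togo [0.101 0.029 0.208]
```

Emit:
{"fn": "move_arm", "kwargs": {"increments": [{"grip": 1,"linear": [0.026,0,0.06],"twist": -0.006},{"grip": 1,"linear": [0.025,0,0.05],"twist": -0.006},{"grip": 1,"linear": [0.025,0,0.04],"twist": -0.006},{"grip": 1,"linear": [0.025,0,0.04],"twist": -0.006},{"grip": 1,"linear": [0,0,0],"twist": 0}]}}

```text
clock: 8.85
eef_pos: [0.5755, 0.1924, 0.2064]
tool_rot: [0.708, 0.097, -0.076, -0.696]
ft_force: [0.4, -0.3, -1.1]
grip_width: 0.0335
```

```bash
python3 st.py .5755 .1912 .2; python3 - <<'E'
from h import *
out=[]
for n,(u,v) in {"side":(256,150),"scene":(338,165),"wrist":(280,300)}.items():
    im,d,K,T=cam(n); np.savez(n+"4.npz",im=im,d=d,K=K,T=T)
    w,h=(50,45) if n!="wrist" else (100,90)
    im=im[v-h:v+h,u-w:u+w]
    hh=270; out.append(cv2.resize(im,(int(im.shape[1]*hh/im.shape[0]),hh),interpolation=cv2.INTER_CUBIC))
cv2.imwrite("pics/c4.png",np.vstack([np.hstack(out[:2]),np.hstack([out[2],out[2]*0])]))
E
```

```text
pos [0.5755 0.1924 0.2064] down tilt [ 0.032 -0.013] yaw 14.1 q [ 0.334  0.444  0.23   1.331 -0.023  0.088] F [ 0.4 -0.3 -1.1] w 0.0335 t 8.85
togo [-0.002  0.032 -0.005]
```

View pics/c4.png

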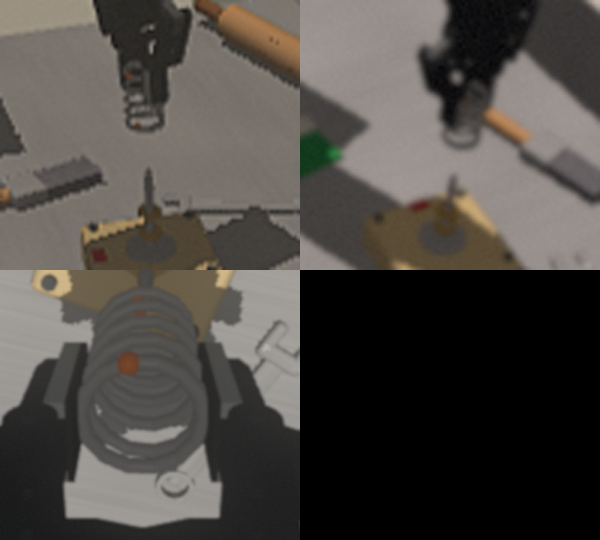

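```bash
python3 - <<'E'
from h import *
f=np.load("wrist4.npz");im,K=f["im"],f["K"]; Tt=np.array(bot.camera_params("wrist")["T_tool_cam"])
def P(u,v,y):
    r=Tt[:3,:3]@np.linalg.solve(K,[u,v,1.]); c=Tt[:3,3]; return (c+r*(y-c[1])/r[1])*1000
C=lambda x,y:(180+x/1.5,210+(y-270)/1.5)
for a in((78,415),(208,415),(143,415),(143,362),(143,470)): print(a,P(*C(*a),-.026).round(1))
hsv=cv2.cvtColor(im,cv2.COLOR_BGR2HSV); m=((hsv[...,0]<18)&(hsv[...,1]>120)&(hsv[...,2]>70)).astype(np.uint8); m[:200]=0
n,_,st,ce=cv2.connectedComponentsWithStats(m)
for s,c in zip(st[1:],ce[1:]):
    if s[4]>4: print(s.tolist(),c.round(1),"top",P(*c,-.028).round(1),"foot",P(*c,.024).round(1))
print("foot edges",P(*C(106,310),.024).round(1),P(*C(187,310),.024).round(1),P(*C(143,289),.024).round(1))
E
```

```text
(78, 415) [  0.2 -26.  -16.7]
(208, 415) [  0.2 -26.   17.3]
(143, 415) [  0.2 -26.    0.3]
(143, 362) [-15.  -26.    0.3]
(143, 470) [ 17.2 -26.    0.3]
[270, 228, 3, 2, 6] [271.  228.5] top [-33.  -28.   -1.3] foot [-14.2  24.   -1.9]
[259, 265, 13, 15, 156] [265.2 272. ] top [-15.8 -28.   -3.5] foot [10.7 24.  -5.1]
foot edges [ -9.7  24.  -12.6] [-9.7 24.  15.7] [-17.5  24.    0.3]
```

Emit:
{"fn": "move_arm", "kwargs": {"increments": [{"grip": 1,"linear": [-0.001,0.04,-0.002],"twist": 0},{"grip": 1,"linear": [-0.001,0.05,-0.002],"twist": 0},{"grip": 1,"linear": [-0.001,0.05,-0.002],"twist": 0},{"grip": 1,"linear": [0,0.04,-0.001],"twist": 0},{"grip": 1,"linear": [0,0,0],"twist": 0}]}}

```text
clock: 9.5
eef_pos: [0.5752, 0.1862, 0.1665]
tool_rot: [0.708, 0.095, -0.075, -0.695]
ft_force: [0.1, 0.1, -1.6]
grip_width: 0.0333
```

```bash
python3 st.py .575 .1909 .125
```

```text
pos [0.5752 0.1862 0.1665] down tilt [ 0.03  -0.015] yaw 13.8 q [ 0.325  0.461  0.153  1.239 -0.023  0.084] F [ 0.1  0.1 -1.6] w 0.0333 t 9.5
togo [-0.001  0.207  0.028]
```

Emit:
{"fn": "move_arm", "kwargs": {"increments": [{"grip": 1,"linear": [0,0,0.007],"twist": -0.001},{"grip": 1,"linear": [0,0,0.007],"twist": -0.001},{"grip": 1,"linear": [0,0,0.007],"twist": 0},{"grip": 1,"linear": [0,0,0.007],"twist": 0},{"grip": 1,"linear": [0,0,0],"twist": 0}]}}

```text
clock: 10.0
eef_pos: [0.5741, 0.1925, 0.1669]
tool_rot: [0.708, 0.097, -0.076, -0.695]
ft_force: [0.0, -0.5, -0.6]
grip_width: 0.0335
```

```bash
python3 st.py .575 .1909 .125
```

```text
pos [0.5741 0.1925 0.1669] down tilt [ 0.031 -0.014] yaw 14.1 q [ 0.335  0.462  0.156  1.24  -0.024  0.09 ] F [ 0.  -0.5 -0.6] w 0.0335 t 10.0
togo [-0.003  0.209 -0.004]
```

Emit:
{"fn": "move_arm", "kwargs": {"increments": [{"grip": 1,"linear": [0,0.025,-0.001],"twist": 0},{"grip": 1,"linear": [0,0.025,-0.001],"twist": 0},{"grip": 1,"linear": [0,0.025,-0.001],"twist": 0},{"grip": 1,"linear": [0,0.025,-0.001],"twist": 0},{"grip": 1,"linear": [0,0,0],"twist": 0}]}}

```text
clock: 10.5
eef_pos: [0.575, 0.1915, 0.1452]
tool_rot: [0.708, 0.097, -0.076, -0.695]
ft_force: [0.1, -0.0, -1.2]
grip_width: 0.0331
```

```bash
python3 st.py .575 .1909 .125
```

```text
pos [0.575  0.1915 0.1452] down tilt [ 0.031 -0.014] yaw 14.1 q [ 0.333  0.477  0.12   1.19  -0.024  0.088] F [ 0.1 -0.  -1.2] w 0.0331 t 10.5
togo [-0.003  0.101 -0.001]
```

Emit:
{"fn": "move_arm", "kwargs": {"increments": [{"grip": 1,"linear": [-0.001,0.025,0],"twist": 0},{"grip": 1,"linear": [-0.001,0.025,0],"twist": 0},{"grip": 1,"linear": [0,0.025,0],"twist": 0},{"grip": 1,"linear": [0,0.02,0],"twist": 0},{"grip": 1,"linear": [0,0,0],"twist": 0}]}}

```text
clock: 11.0
eef_pos: [0.575, 0.1909, 0.124]
tool_rot: [0.708, 0.096, -0.076, -0.695]
ft_force: [0.1, 0.1, 0.0]
grip_width: 0.0335
```

```bash
python3 st.py .575 .1909 .11
```

```text
pos [0.575  0.1909 0.124 ] down tilt [ 0.03  -0.014] yaw 14.1 q [ 0.332  0.492  0.088  1.143 -0.024  0.087] F [0.1 0.1 0. ] w 0.0335 t 11.0
togo [-0.002  0.07   0.002]
```

Now gently through the upper collar, 2 mm per row.

Emit:
{"fn": "move_arm", "kwargs": {"increments": [{"grip": 1,"linear": [0,0.01,0],"twist": 0},{"grip": 1,"linear": [0,0.01,0],"twist": 0},{"grip": 1,"linear": [0,0.01,0],"twist": 0},{"grip": 1,"linear": [0,0.01,0],"twist": 0},{"grip": 1,"linear": [0,0.01,0],"twist": 0}]}}

```text
clock: 11.5
eef_pos: [0.5759, 0.1909, 0.114]
tool_rot: [0.708, 0.097, -0.076, -0.695]
ft_force: [0.6, -0.3, -1.0]
grip_width: 0.0332
```

```bash
python3 st.py .575 .1909 .102
```

```text
pos [0.5759 0.1909 0.114 ] down tilt [ 0.032 -0.014] yaw 14.1 q [ 0.332  0.501  0.074  1.119 -0.023  0.087] F [ 0.6 -0.3 -1. ] w 0.0332 t 11.5
togo [-0.006  0.06   0.002]
```

Emit:
{"fn": "move_arm", "kwargs": {"increments": [{"grip": 1,"linear": [-0.001,0.01,0],"twist": 0},{"grip": 1,"linear": [-0.001,0.01,0],"twist": 0},{"grip": 1,"linear": [-0.001,0.01,0],"twist": 0},{"grip": 1,"linear": [-0.001,0.01,0],"twist": 0},{"grip": 1,"linear": [-0.001,0.01,0],"twist": 0}]}}

```text
clock: 12.0
eef_pos: [0.5752, 0.1905, 0.1032]
tool_rot: [0.708, 0.097, -0.076, -0.695]
ft_force: [-0.0, 0.2, -0.8]
grip_width: 0.0334
```

```bash
python3 st.py .575 .1909 .100
```

```text
pos [0.5752 0.1905 0.1032] down tilt [ 0.032 -0.014] yaw 14.1 q [ 0.332  0.508  0.056  1.093 -0.024  0.086] F [-0.   0.2 -0.8] w 0.0334 t 12.0
togo [-0.001  0.016  0.003]
```

Emit:
{"fn": "move_arm", "kwargs": {"increments": [{"grip": 1,"linear": [0,0.008,0],"twist": 0},{"grip": 1,"linear": [0,0.006,0],"twist": 0},{"grip": 1,"linear": [0,0,0],"twist": 0.02},{"grip": 1,"linear": [0,0,0],"twist": 0.03},{"grip": 1,"linear": [0,0,0],"twist": 0.03}]}}

```text
clock: 12.5
eef_pos: [0.5751, 0.1904, 0.0995]
tool_rot: [0.712, 0.039, -0.017, -0.701]
ft_force: [-0.7, 0.2, 0.1]
grip_width: 0.0332
```

```bash
python3 st.py .575 .1909 .100
```

```text
pos [0.5751 0.1904 0.0995] down tilt [ 0.031 -0.014] yaw 4.6 q [ 0.331  0.512  0.051  1.086 -0.023  0.252] F [-0.7  0.2  0.1] w 0.0332 t 12.5
togo [-0.    -0.003  0.003]
```

Emit:
{"fn": "move_arm", "kwargs": {"increments": [{"grip": 1,"linear": [0,0,0],"twist": 0.043},{"grip": 1,"linear": [0,0,0],"twist": 0.043},{"grip": 1,"linear": [0,0,0],"twist": 0.043},{"grip": 1,"linear": [0,0,0],"twist": 0.04},{"grip": 1,"linear": [0,0,0],"twist": 0}]}}

```text
clock: 13.0
eef_pos: [0.5753, 0.1904, 0.0994]
tool_rot: [0.704, -0.084, 0.108, -0.697]
ft_force: [-0.3, -0.3, -0.7]
grip_width: 0.0333
```

```bash
python3 st.py .575 .1909 .090
```

```text
pos [0.5753 0.1904 0.0994] down tilt [ 0.031 -0.014] yaw -15.6 q [ 0.331  0.512  0.051  1.085 -0.024  0.604] F [-0.3 -0.3 -0.7] w 0.0333 t 13.0
togo [-0.004  0.047  0.002]
```

Emit:
{"fn": "move_arm", "kwargs": {"increments": [{"grip": 1,"linear": [-0.001,0.01,0],"twist": 0},{"grip": 1,"linear": [-0.001,0.01,0],"twist": 0},{"grip": 1,"linear": [-0.001,0.01,0],"twist": 0},{"grip": 1,"linear": [0,0.01,0],"twist": 0},{"grip": 1,"linear": [0,0.01,0],"twist": 0}]}}

```text
clock: 13.5
eef_pos: [0.5751, 0.1905, 0.0887]
tool_rot: [0.704, -0.083, 0.106, -0.697]
ft_force: [-0.3, -0.6, -0.7]
grip_width: 0.0334
```

```bash
python3 st.py .575 .1909 .076
```

```text
pos [0.5751 0.1905 0.0887] down tilt [ 0.032 -0.014] yaw -15.4 q [ 0.332  0.521  0.036  1.06  -0.024  0.6  ] F [-0.3 -0.6 -0.7] w 0.0334 t 13.5
togo [-0.003  0.063  0.002]
```

Emit:
{"fn": "move_arm", "kwargs": {"increments": [{"grip": 1,"linear": [0,0.011,0],"twist": 0},{"grip": 1,"linear": [0,0.011,0],"twist": 0},{"grip": 1,"linear": [0,0.01,0],"twist": 0},{"grip": 1,"linear": [0,0.008,0],"twist": 0},{"grip": 1,"linear": [0,0.004,0],"twist": 0}]}}

```text
clock: 14.0
eef_pos: [0.5752, 0.1903, 0.0786]
tool_rot: [0.704, -0.083, 0.106, -0.697]
ft_force: [-0.5, -0.0, -1.2]
grip_width: 0.0333
```

```bash
python3 st.py .575 .1909 .076
```

```text
pos [0.5752 0.1903 0.0786] down tilt [ 0.031 -0.014] yaw -15.3 q [ 0.331  0.531  0.024  1.039 -0.024  0.599] F [-0.5 -0.  -1.2] w 0.0333 t 14.0
togo [-0.002  0.013  0.003]
```

Emit:
{"fn": "move_arm", "kwargs": {"increments": [{"grip": 1,"linear": [0,0.004,0],"twist": 0},{"grip": 1,"linear": [0,0.004,0],"twist": 0},{"grip": 1,"linear": [0,0.003,0],"twist": 0},{"grip": 1,"linear": [0,0.003,0],"twist": 0},{"grip": 1,"linear": [0,0,0],"twist": 0}]}}

```text
clock: 14.5
eef_pos: [0.5756, 0.1902, 0.0762]
tool_rot: [0.704, -0.083, 0.106, -0.697]
ft_force: [-1.0, 0.2, -0.7]
grip_width: 0.0332
```

```bash
python3 st.py .575 .1909 .076
```

```text
pos [0.5756 0.1902 0.0762] down tilt [ 0.032 -0.014] yaw -15.3 q [ 0.331  0.533  0.021  1.033 -0.024  0.599] F [-1.   0.2 -0.7] w 0.0332 t 14.5
togo [-0.004  0.001  0.002]
```

Emit:
{"fn": "move_arm", "kwargs": {"increments": [{"grip": 1,"linear": [-0.001,0.003,0.001],"twist": 0},{"grip": 1,"linear": [0,0.003,0],"twist": 0},{"grip": 1,"linear": [0,0,0],"twist": 0},{"grip": 1,"linear": [0,0,0],"twist": 0},{"grip": 0.8,"linear": [0,0,0],"twist": 0}]}}

```text
clock: 15.0
eef_pos: [0.5758, 0.1903, 0.0761]
tool_rot: [0.704, -0.082, 0.107, -0.697]
ft_force: [-0.3, -0.4, 1.1]
grip_width: 0.0333
```

Emit:
{"fn": "move_arm", "kwargs": {"increments": [{"grip": 0.6,"linear": [0,0,0],"twist": 0},{"grip": 0.4,"linear": [0,0,0],"twist": 0},{"grip": 0.3,"linear": [0,0,0],"twist": 0},{"grip": 0.3,"linear": [0,0,0],"twist": 0},{"grip": 0.3,"linear": [0,0,0],"twist": 0}]}}

```text
clock: 15.5
eef_pos: [0.5759, 0.1906, 0.0752]
tool_rot: [0.704, -0.082, 0.107, -0.697]
ft_force: [0.5, 0.6, 0.0]
grip_width: 0.06
```

```bash
python3 st.py .575 .1909 .076; python3 - <<'E'
from h import *
im,d,K,T=cam("wrist"); np.savez("wrist5.npz",im=im,d=d,K=K,T=T)
for z in(.054,.104,.134): print(proj([.5755,.1912,z],K,T))
cv2.imwrite("pics/w5.png",cv2.resize(im[190:380,170:390],None,fx=3,fy=3,interpolation=cv2.INTER_CUBIC))
E
```

```text
pos [0.5759 0.1906 0.0752] down tilt [ 0.033 -0.014] yaw -15.4 q [ 0.332  0.534  0.02   1.03  -0.024  0.599] F [0.5 0.6 0. ] w 0.06 t 15.5
togo [-0.004 -0.004  0.   ]
[275.52897331 253.69440858]
[275.11847226 311.37875626]
[274.6896615  371.63601819]
```

View pics/w5.png

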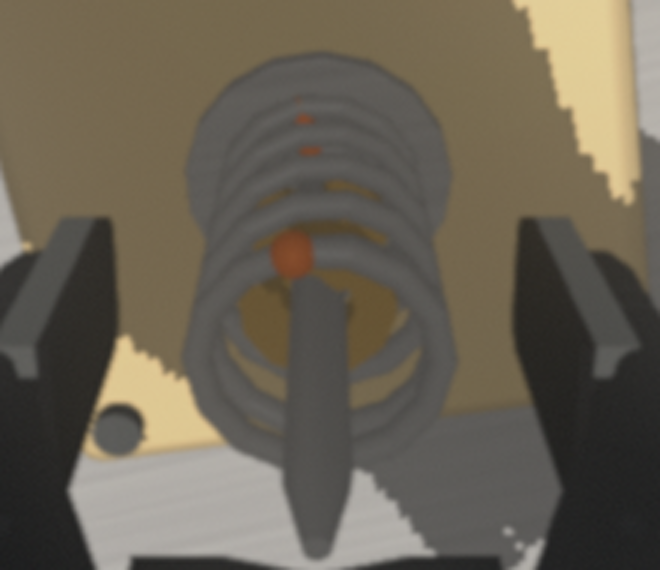

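Emit:
{"fn": "move_arm", "kwargs": {"increments": [{"grip": 0.3,"linear": [0,-0.03,0],"twist": 0},{"grip": 0.3,"linear": [0,-0.1,0],"twist": 0},{"grip": 0.3,"linear": [0,-0.15,0],"twist": 0},{"grip": 0.3,"linear": [0,-0.15,0],"twist": 0},{"grip": 0.3,"linear": [0,-0.05,0],"twist": -0.03}]}}

```text
clock: 16.05
eef_pos: [0.5707, 0.1914, 0.1728]
tool_rot: [0.708, -0.063, 0.083, -0.699]
ft_force: [-0.3, 0.6, 0.2]
grip_width: 0.0598
```

```bash
python3 st.py .54 -.104 .14
```

```text
pos [0.5707 0.1914 0.1728] down tilt [ 0.027 -0.016] yaw -11.8 q [ 0.336  0.455  0.16   1.255 -0.024  0.542] F [-0.3  0.6  0.2] w 0.0598 t 16.05
togo [ 0.147  0.183 -1.475]
```

Emit:
{"fn": "move_arm", "kwargs": {"increments": [{"grip": 0.3,"linear": [0.02,0,-0.2],"twist": -0.02},{"grip": 0.3,"linear": [0.02,0,-0.23],"twist": -0.02},{"grip": 0.3,"linear": [0.02,0,-0.23],"twist": -0.02},{"grip": 0.3,"linear": [0.0,0.03,-0.23],"twist": -0.02},{"grip": 0.3,"linear": [0.0,0.03,-0.2],"twist": -0.02}]}}

```text
clock: 16.55
eef_pos: [0.5611, -0.0263, 0.171]
tool_rot: [0.711, 0.02, 0.01, -0.703]
ft_force: [-0.4, 0.7, -0.2]
grip_width: 0.0592
```

```bash
python3 st.py .54 -.104 .13
```

```text
pos [ 0.5611 -0.0263  0.171 ] down tilt [ 0.042 -0.012] yaw 0.9 q [-0.041  0.36   0.01   1.178 -0.01  -0.057] F [-0.4  0.7 -0.2] w 0.0592 t 16.55
togo [-0.12   0.205 -0.385]
```

Emit:
{"fn": "move_arm", "kwargs": {"increments": [{"grip": 0.3,"linear": [-0.03,0.05,-0.12],"twist": 0},{"grip": 0.3,"linear": [-0.03,0.05,-0.1],"twist": 0},{"grip": 0.3,"linear": [-0.03,0.05,-0.06],"twist": 0},{"grip": 0.3,"linear": [-0.03,0.05,-0.03],"twist": 0},{"grip": 0.3,"linear": [0,0,0],"twist": 0}]}}

```text
clock: 17.05
eef_pos: [0.5385, -0.0971, 0.1312]
tool_rot: [0.712, 0.019, 0.014, -0.702]
ft_force: [-0.0, 0.7, -0.1]
grip_width: 0.0597
```

```bash
python3 st.py .497 -.104 .0; python3 - <<'E'
from h import *
im,d,K,T=cam("wrist"); np.savez("wrist6.npz",im=im,d=d,K=K,T=T)
c=proj([.497,-.104,.028],K,T); print(c)
u,v=int(c[0]),int(c[1]); u0,v0=max(u-90,0),max(v-80,0); print(u0,v0)
cv2.imwrite("pics/w6.png",cv2.resize(im[v0:v0+160,u0:u0+180],None,fx=3.5,fy=3.5,interpolation=cv2.INTER_CUBIC))
E
```

```text
pos [ 0.5385 -0.0971  0.1312] down tilt [ 0.046 -0.013] yaw 0.4 q [-0.176  0.36  -0.101  1.063 -0.005 -0.183] F [-0.   0.7 -0.1] w 0.0597 t 17.05
togo [-0.237  0.646 -0.024]
[267.41923632 149.14971406]
177 69
```

View pics/w6.png

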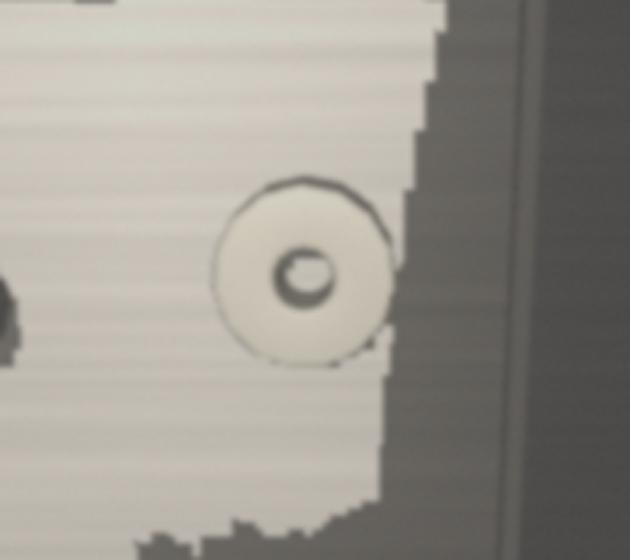

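```bash
python3 - <<'E'
from h import *
f=np.load("wrist6.npz");K,T=f["K"],f["T"]
P=lambda x,y,z:onplane(177+x/3.5,69+y/3.5,K,T,z)
c=P(304,277,.028); print(c,P(213,272,.028),P(393,272,.028)); print(togo([c[0],c[1],.06]))
E
```

```text
[ 0.4963133  -0.10652765  0.028     ] [ 0.49548534 -0.12496926  0.028     ] [ 0.49513129 -0.08852383  0.028     ]
[-0.233  0.35  -0.043]
```

Emit:
{"fn": "move_arm", "kwargs": {"increments": [{"grip": 0.3,"linear": [-0.06,0.07,-0.011],"twist": 0},{"grip": 0.3,"linear": [-0.06,0.09,-0.011],"twist": 0},{"grip": 0.3,"linear": [-0.06,0.09,-0.011],"twist": 0},{"grip": 0.3,"linear": [-0.055,0.07,-0.01],"twist": 0},{"grip": 0.3,"linear": [0,0,0],"twist": 0}]}}

```text
clock: 17.6
eef_pos: [0.4998, -0.1013, 0.0673]
tool_rot: [0.711, 0.026, 0.014, -0.702]
ft_force: [-0.4, 1.0, -0.2]
grip_width: 0.0596
```

```bash
python3 st.py .496 -.1066 .010
```

```text
pos [ 0.4998 -0.1013  0.0673] down tilt [ 0.057 -0.012] yaw 1.0 q [-0.2    0.354 -0.3    0.859 -0.    -0.218] F [-0.4  1.  -0.2] w 0.0596 t 17.6
togo [-0.036  0.285 -0.022]
```

Emit:
{"fn": "move_arm", "kwargs": {"increments": [{"grip": 0.3,"linear": [-0.01,0.045,-0.007],"twist": 0},{"grip": 0.3,"linear": [-0.01,0.05,-0.006],"twist": 0},{"grip": 0.3,"linear": [-0.01,0.05,-0.006],"twist": 0},{"grip": 0.3,"linear": [-0.005,0.045,-0.006],"twist": 0},{"grip": 0.3,"linear": [0,0,0],"twist": 0}]}}

```text
clock: 18.1
eef_pos: [0.5001, -0.1057, 0.029]
tool_rot: [0.711, 0.03, 0.015, -0.702]
ft_force: [0.4, 0.0, -0.1]
grip_width: 0.0597
```

```bash
python3 st.py .496 -.1066 .010
```

```text
pos [ 0.5001 -0.1057  0.029 ] down tilt [ 0.064 -0.012] yaw 1.3 q [-0.209  0.403 -0.349  0.754  0.001 -0.231] F [ 0.4  0.  -0.1] w 0.0597 t 18.1
togo [-0.027  0.093 -0.003]
```

Emit:
{"fn": "move_arm", "kwargs": {"increments": [{"grip": 0.3,"linear": [-0.008,0.022,-0.001],"twist": 0},{"grip": 0.3,"linear": [-0.008,0.022,-0.001],"twist": 0},{"grip": 0.3,"linear": [-0.008,0.022,-0.001],"twist": 0},{"grip": 0.3,"linear": [-0.007,0.022,0],"twist": 0},{"grip": 0.3,"linear": [0,0,0],"twist": 0}]}}

```text
clock: 18.6
eef_pos: [0.4952, -0.107, 0.0096]
tool_rot: [0.711, 0.03, 0.015, -0.702]
ft_force: [0.2, 0.1, 0.4]
grip_width: 0.0598
```

```bash
python3 st.py .496 -.1066 .010
```

```text
pos [ 0.4952 -0.107   0.0096] down tilt [ 0.065 -0.012] yaw 1.3 q [-0.214  0.424 -0.381  0.7    0.002 -0.235] F [0.2 0.1 0.4] w 0.0598 t 18.6
togo [ 0.004 -0.002  0.002]
```

Emit:
{"fn": "move_arm", "kwargs": {"increments": [{"grip": 0.4,"linear": [0.001,-0.006,0],"twist": 0},{"grip": 0.5,"linear": [0.001,-0.006,0],"twist": 0},{"grip": 0.6,"linear": [0,0,0],"twist": 0},{"grip": 0.8,"linear": [0,0,0],"twist": 0},{"grip": 1,"linear": [0,0,0],"twist": 0}]}}

```text
clock: 19.1
eef_pos: [0.496, -0.1071, 0.0135]
tool_rot: [0.711, 0.031, 0.016, -0.702]
ft_force: [-0.3, 0.2, -1.2]
grip_width: 0.0353
```

Emit:
{"fn": "move_arm", "kwargs": {"increments": [{"grip": 1,"linear": [0,0,0],"twist": 0},{"grip": 1,"linear": [0,0,0],"twist": 0},{"grip": 1,"linear": [0,0,0],"twist": 0},{"grip": 1,"linear": [0,-0.03,0],"twist": 0},{"grip": 1,"linear": [0,-0.06,0],"twist": 0}]}}

```text
clock: 19.6
eef_pos: [0.493, -0.1064, 0.0303]
tool_rot: [0.711, 0.029, 0.014, -0.702]
ft_force: [0.5, 1.1, -1.1]
grip_width: 0.0356
```

```bash
python3 st.py .5755 .1912 .2
```

```text
pos [ 0.493  -0.1064  0.0303] down tilt [ 0.062 -0.012] yaw 1.3 q [-0.214  0.392 -0.363  0.754  0.002 -0.235] F [ 0.5  1.1 -1.1] w 0.0356 t 19.6
togo [ 0.496 -0.838  1.468]
```

Emit:
{"fn": "move_arm", "kwargs": {"increments": [{"grip": 1,"linear": [0.01,-0.16,0],"twist": 0},{"grip": 1,"linear": [0.03,-0.2,0.02],"twist": 0},{"grip": 1,"linear": [0.04,-0.2,0.08],"twist": 0},{"grip": 1,"linear": [0.06,-0.15,0.16],"twist": 0},{"grip": 1,"linear": [0.06,-0.08,0.2],"twist": 0}]}}

```text
clock: 20.1
eef_pos: [0.5192, -0.0132, 0.1984]
tool_rot: [0.711, 0.025, 0.017, -0.702]
ft_force: [1.8, -1.3, -1.3]
grip_width: 0.0351
```

```bash
python3 st.py .5755 .1912 .19
```

```text
pos [ 0.5192 -0.0132  0.1984] down tilt [ 0.06  -0.012] yaw 0.7 q [-0.019  0.248 -0.074  1.189 -0.011 -0.031] F [ 1.8 -1.3 -1.3] w 0.0351 t 20.1
togo [0.29  0.046 1.019]
```

Emit:
{"fn": "move_arm", "kwargs": {"increments": [{"grip": 1,"linear": [0.06,0,0.2],"twist": 0},{"grip": 1,"linear": [0.06,0,0.2],"twist": 0},{"grip": 1,"linear": [0.06,0,0.2],"twist": 0},{"grip": 1,"linear": [0.05,0,0.14],"twist": 0},{"grip": 1,"linear": [0.03,0,0.08],"twist": 0}]}}

```text
clock: 20.6
eef_pos: [0.5734, 0.1607, 0.2126]
tool_rot: [0.71, 0.032, 0.023, -0.703]
ft_force: [0.1, -1.1, -1.6]
grip_width: 0.0354
```

```bash
python3 st.py .5755 .1912 .18
```

```text
pos [0.5734 0.1607 0.2126] down tilt [ 0.078 -0.009] yaw 0.8 q [ 0.289  0.381  0.149  1.267 -0.03   0.275] F [ 0.1 -1.1 -1.6] w 0.0354 t 20.6
togo [-0.     0.162  0.154]
```

Emit:
{"fn": "move_arm", "kwargs": {"increments": [{"grip": 1,"linear": [0.002,0.02,0.037],"twist": 0},{"grip": 1,"linear": [0.002,0.025,0.037],"twist": 0},{"grip": 1,"linear": [0.001,0.025,0.037],"twist": 0},{"grip": 1,"linear": [0.001,0.025,0.037],"twist": 0},{"grip": 1,"linear": [0,0,0],"twist": 0}]}}

```text
clock: 21.1
eef_pos: [0.5747, 0.1922, 0.1934]
tool_rot: [0.71, 0.033, 0.022, -0.703]
ft_force: [-0.4, -0.3, -0.9]
grip_width: 0.0354
```

```bash
python3 st.py .5752 .1907 .165; python3 - <<'E'
from h import *
im,d,K,T=cam("wrist"); np.savez("wrist7.npz",im=im,d=d,K=K,T=T)
for z in(.104,.134): print(proj([.5755,.1912,z],K,T))
cv2.imwrite("pics/w7.png",cv2.resize(im[190:390,170:390],None,fx=2.7,fy=2.7,interpolation=cv2.INTER_CUBIC))
E
```

```text
pos [0.5747 0.1922 0.1934] down tilt [ 0.078 -0.009] yaw 0.8 q [ 0.34   0.413  0.146  1.234 -0.034  0.324] F [-0.4 -0.3 -0.9] w 0.0354 t 21.1
togo [-0.009  0.142 -0.006]
[274.55649697 208.02636086]
[274.00826428 224.99178295]
```

View pics/w7.png

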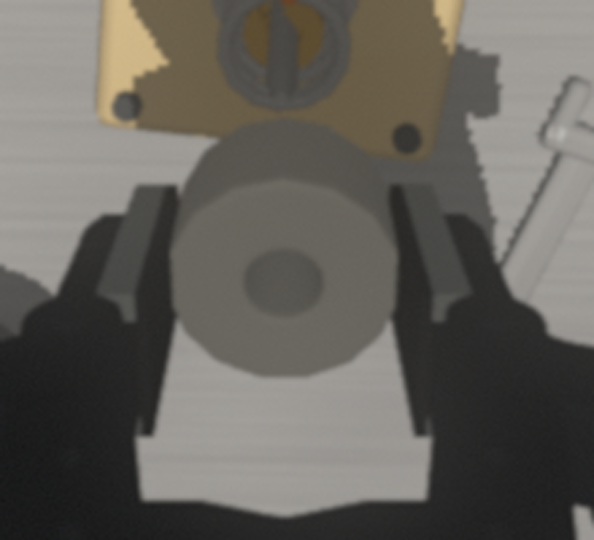

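```bash
python3 - <<'E'
from h import *
f=np.load("wrist7.npz");K,T=f["K"],f["T"]
P=lambda x,y,z:onplane(170+x/2.7,190+y/2.7,K,T,z)
print(P(285,280,.208),"cap edges",P(171,270,.208),P(398,270,.208), "tip",P(285,97,.134),"springtop",P(284,40,.102))
E
```

```text
[0.57487361 0.19280957 0.208     ] cap edges [0.57340637 0.17490854 0.208     ] [0.57263086 0.21044019 0.208     ] tip [0.57612221 0.19218151 0.134     ] springtop [0.57379939 0.19160206 0.102     ]
```

Emit:
{"fn": "move_arm", "kwargs": {"increments": [{"grip": 1,"linear": [-0.003,0.045,-0.001],"twist": 0},{"grip": 1,"linear": [-0.003,0.05,-0.001],"twist": 0},{"grip": 1,"linear": [-0.003,0.05,-0.001],"twist": 0},{"grip": 1,"linear": [-0.002,0.04,-0.001],"twist": 0},{"grip": 1,"linear": [0,0,0],"twist": 0}]}}

```text
clock: 21.65
eef_pos: [0.5752, 0.188, 0.153]
tool_rot: [0.71, 0.031, 0.023, -0.703]
ft_force: [-0.2, 0.6, -1.9]
grip_width: 0.0352
```

```bash
python3 st.py .5755 .1907 .13
```

```text
pos [0.5752 0.188  0.153 ] down tilt [ 0.077 -0.011] yaw 0.6 q [ 0.334  0.436  0.074  1.14  -0.035  0.322] F [-0.2  0.6 -1.9] w 0.0352 t 21.65
togo [-0.007  0.115  0.015]
```

Lateral first, slight descent.

Emit:
{"fn": "move_arm", "kwargs": {"increments": [{"grip": 1,"linear": [0,0,0.003],"twist": 0},{"grip": 1,"linear": [0,0,0.004],"twist": 0},{"grip": 1,"linear": [0,0,0.004],"twist": 0},{"grip": 1,"linear": [0,0,0.003],"twist": 0},{"grip": 1,"linear": [0,0,0],"twist": 0}]}}

```text
clock: 22.15
eef_pos: [0.5758, 0.1913, 0.1537]
tool_rot: [0.71, 0.031, 0.024, -0.703]
ft_force: [0.2, -0.8, -1.9]
grip_width: 0.0356
```

```bash
python3 st.py .5755 .1907 .13
```

```text
pos [0.5758 0.1913 0.1537] down tilt [ 0.078 -0.01 ] yaw 0.6 q [ 0.338  0.437  0.078  1.141 -0.035  0.326] F [ 0.2 -0.8 -1.9] w 0.0356 t 22.15
togo [-0.011  0.118 -0.002]
```

Emit:
{"fn": "move_arm", "kwargs": {"increments": [{"grip": 1,"linear": [-0.002,0.02,0],"twist": 0},{"grip": 1,"linear": [-0.002,0.025,0],"twist": 0},{"grip": 1,"linear": [-0.002,0.025,0],"twist": 0},{"grip": 1,"linear": [-0.002,0.025,0],"twist": 0},{"grip": 1,"linear": [0,0,0],"twist": 0}]}}

```text
clock: 22.65
eef_pos: [0.5756, 0.1912, 0.1331]
tool_rot: [0.71, 0.032, 0.024, -0.703]
ft_force: [-1.2, -0.1, -1.2]
grip_width: 0.0356
```

```bash
python3 st.py .5755 .1907 .1135
```

```text
pos [0.5756 0.1912 0.1331] down tilt [ 0.078 -0.01 ] yaw 0.7 q [ 0.338  0.452  0.044  1.093 -0.035  0.326] F [-1.2 -0.1 -1.2] w 0.0356 t 22.65
togo [-0.008  0.098 -0.001]
```

Emit:
{"fn": "move_arm", "kwargs": {"increments": [{"grip": 1,"linear": [-0.002,0.018,0],"twist": 0},{"grip": 1,"linear": [-0.002,0.02,0],"twist": 0},{"grip": 1,"linear": [-0.002,0.02,0],"twist": 0},{"grip": 1,"linear": [-0.001,0.015,0],"twist": 0},{"grip": 1,"linear": [0,0,0],"twist": 0}]}}

```text
clock: 23.15
eef_pos: [0.5752, 0.1909, 0.1168]
tool_rot: [0.71, 0.031, 0.024, -0.703]
ft_force: [-0.4, -0.2, -1.0]
grip_width: 0.035
```

```bash
python3 st.py .5755 .1907 .1135
```

```text
pos [0.5752 0.1909 0.1168] down tilt [ 0.078 -0.01 ] yaw 0.6 q [ 0.338  0.464  0.019  1.056 -0.035  0.326] F [-0.4 -0.2 -1. ] w 0.035 t 23.15
togo [ 0.     0.016 -0.001]
```

Emit:
{"fn": "move_arm", "kwargs": {"increments": [{"grip": 1,"linear": [0,0.004,0],"twist": 0},{"grip": 1,"linear": [0,0.004,0],"twist": 0},{"grip": 1,"linear": [0,0.003,0],"twist": 0},{"grip": 1,"linear": [0,0.002,0],"twist": 0},{"grip": 1,"linear": [0,0,0],"twist": 0}]}}

```text
clock: 23.65
eef_pos: [0.5759, 0.191, 0.1145]
tool_rot: [0.71, 0.032, 0.024, -0.703]
ft_force: [-0.4, 0.1, -1.6]
grip_width: 0.035
```

```bash
python3 st.py .5755 .1907 .1135
```

```text
pos [0.5759 0.191  0.1145] down tilt [ 0.079 -0.01 ] yaw 0.6 q [ 0.338  0.467  0.016  1.049 -0.035  0.326] F [-0.4  0.1 -1.6] w 0.035 t 23.65
togo [-0.002  0.005 -0.001]
```

Emit:
{"fn": "move_arm", "kwargs": {"increments": [{"grip": 1,"linear": [0,0.002,0],"twist": 0},{"grip": 1,"linear": [0,0.002,0],"twist": 0},{"grip": 0.8,"linear": [0,0,0],"twist": 0},{"grip": 0.5,"linear": [0,0,0],"twist": 0},{"grip": 0.3,"linear": [0,0,0],"twist": 0}]}}

```text
clock: 24.15
eef_pos: [0.5763, 0.1911, 0.1142]
tool_rot: [0.71, 0.032, 0.024, -0.703]
ft_force: [-0.1, 0.0, -0.3]
grip_width: 0.0559
```

Emit:
{"fn": "move_arm", "kwargs": {"increments": [{"grip": 0.2,"linear": [0,0,0],"twist": 0},{"grip": 0.2,"linear": [0,0,0],"twist": 0},{"grip": 0.2,"linear": [0,0,0],"twist": 0},{"grip": 0.2,"linear": [0,-0.03,0],"twist": 0},{"grip": 0.2,"linear": [0,-0.08,0],"twist": 0}]}}

```text
clock: 24.65
eef_pos: [0.5733, 0.1908, 0.135]
tool_rot: [0.711, 0.031, 0.023, -0.703]
ft_force: [0.6, -0.5, -0.1]
grip_width: 0.0682
```

Emit:
{"fn": "move_arm", "kwargs": {"increments": [{"grip": 0.2,"linear": [0,-0.1,0],"twist": 0},{"grip": 0.2,"linear": [0,-0.12,0],"twist": 0},{"grip": 0.2,"linear": [0,-0.12,0],"twist": 0},{"grip": 0.2,"linear": [0,-0.05,0],"twist": 0},{"grip": 0.2,"linear": [0,0,0],"twist": 0}]}}

```text
clock: 25.15
eef_pos: [0.5678, 0.192, 0.2192]
tool_rot: [0.71, 0.032, 0.024, -0.703]
ft_force: [0.8, -0.1, 0.2]
grip_width: 0.0683
```

```bash
python3 st.py .5755 .1907 .1135; python3 - <<'E'
from h import *
out=[]
for n in("wrist","side"):
    im,d,K,T=cam(n); np.savez(n+"8.npz",im=im,d=d,K=K,T=T)
    c=proj([.5755,.1912,.11],K,T); u,v=map(int,c); h=70 if n=="wrist" else 40
    v0,u0=max(v-h,0),max(u-h,0); a=im[v0:v0+2*h,u0:u0+2*h]; out.append(cv2.resize(a,(400,400),interpolation=cv2.INTER_CUBIC))
    s=400/2/h; print(n,[((proj([.5755,.1912,z],K,T)-[u0,v0])*s).round(0) for z in(.05,.104,.128,.134)])
    D=cloud(d,K,T); m=(np.hypot(D[...,0]-.5755,D[...,1]-.1912)<.025)&(d>0)&(D[...,2]>.122)&(D[...,2]<.132)
    print(m.sum(), D[m].mean(0).round(4) if m.any() else "", np.median(D[m][:,2]) if m.any() else "")
cv2.imwrite("pics/f8.png",np.hstack(out))
E
```

```text
pos [0.5678 0.192  0.2192] down tilt [ 0.08  -0.009] yaw 0.6 q [ 0.344  0.386  0.173  1.286 -0.036  0.332] F [ 0.8 -0.1  0.2] w 0.0683 t 25.15
togo [-0.004  0.53  -0.002]
wrist [array([202., 135.]), array([200., 192.]), array([199., 225.]), array([199., 235.])]
1915 [0.5756 0.191  0.1273] 0.12752722486767593
side [array([207., 292.]), array([204., 212.]), array([203., 175.]), array([203., 166.])]
99 [0.5766 0.1864 0.1266] 0.1268809047646391
```

View pics/f8.png

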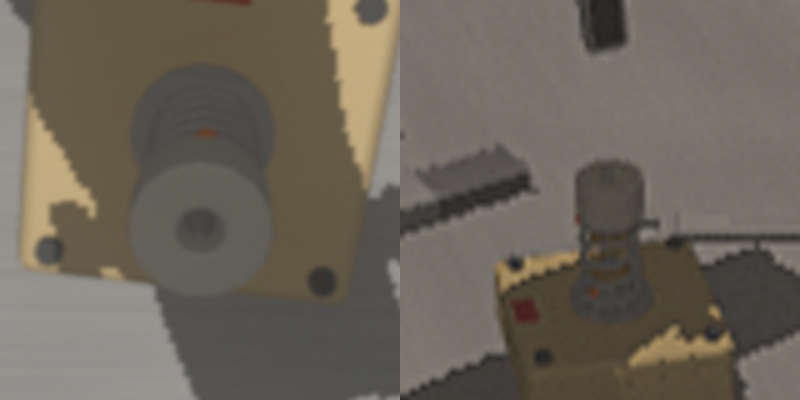

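```bash
python3 -c "
from workcell import bot; print(bot.job_done())"
```

```text
the job is handed in; nothing more can be done
None
```

The plunger is back together and handed in at about 25 s. The spring sits on the seat, the cap rests on the spring over the rod, and the gripper is open and clear.

- **Spring:** I gripped it in the tray, turned its tail to the upper collar's slot (about 207°) and threaded it down. I then turned it 29° to the lower slot (about 178°) and lowered it to the seat. It did not snag on either collar. The highest wrist reading I saw at a check while lowering it was about 2 N, against the 20 N limit.
- **Cap:** I placed it over the rod end and let go about 1 mm above the spring.

My last checks:
- **Cap position:** the wrist camera's depth put the cap top at 0.1275 m, against 0.128 m expected. Its centre was within about 0.5 mm of where I had measured the rod.
- **Final pictures:** they show the spring standing on the seat and the cap flat on top of it. The gripper is about 9 cm above the cap.
- **Disagreement:** the side camera put the cap centre about 5 mm off in y. It sees only part of the cap, and its estimate of the rod itself was off by a similar amount (8–11 mm in y), so I trusted the wrist camera.
- **Not checked:** I took no final full view of the bystander objects. At no check did I see any sign of touching them.

The gripper was tilted by up to about 0.08 rad from drift during the cap moves. The cap was gripped at nearly the same tilt and still came to rest flat.

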